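# Tighten the foot nut of a citrus press with a ring spanner

### The job

The column of the citrus press is held by a big flange nut at its foot, and the nut is loose. Take the red-handled ring spanner off the wooden board, fit it on the nut and tighten the nut fully, clockwise, until it stops with the red stripe on its flange at the red mark on the base; the ribs beside the nut leave only a short swing, so lift the spanner and reseat it for every new stroke. Turn the nut only with the spanner, then lay the spanner flat on the board again and leave the mug, tin and timer where they stand.

Things in the scene. Friction and masses are not known exactly. Their poses are not given: they have to be found in the camera images.
- press: Green lever citrus press, fixed. Origin on the table under the nut's axis, z up; -x is its open side (roughly to the robot), where the spanner's handle sticks out. The column and lever (up to 320 mm high) stand beyond the nut, from x = 70 mm. Base plate 18 mm thick, x -55 to 160, y -70 to 70 mm.
- press_mark (a point): Red mark on the front edge of the press's base plate, 49 mm from the nut's axis in the press's -x direction, 18 mm above the table. At the tight stop the red stripe on the nut's flange points at it.
- rib_tip (a point): Near end of the left rib, on the press's axes at x = -32, y = 50, z = 60 mm (inner top edge). Two such ribs, 10 mm thick, stand either side of the nut, inner faces at y = +-50 mm, x -32 to 83 mm, tops 60 mm above the table. They stop the seated spanner's handle about 47 deg to either side of the press's -x direction.
- nut (a joint): Angle of the steel flange nut about its vertical axis, rad; grows as the nut is tightened (clockwise from above). It starts between 0.2 and 1.65 and is fully tight at a hard stop at 3.40 (195 deg). It turns stiffly (about 0.45 N m) and stays where it is left.
- nut_seat (a point): On the nut's axis, on top of its flange (88 mm across), 21 mm above the table: the spanner's underside rests here when seated. Turns with the nut. Hexagon 50 mm across flats (facing +-x and every 60 deg), 14 mm high, oiled, then a 6 mm lead-in cone, stud top 49 mm above the table. The spanner fits when its x axis is a multiple of 60 deg from this x axis.
- spanner: Ring spanner, 220 mm long, 0.3 kg, flat on the board. Origin: centre of the hexagonal eye, on the underside; z up, handle to -x. Eye 53 mm across flats, 2 mm wider at the bottom (facing +-x and every 60 deg), a through hole, 16 mm thick, 80 mm across outside; it turns about 6 deg on the nut before it bites. Red rubber handle 20 mm wide, 6 to 24 mm above the underside, x -170 to -55 mm.
- spanner_grip (a point): Point to grip on the spanner: middle of the red handle, 105 mm from the eye's centre and 15 mm above the underside. Axes as the spanner's.
- spanner_mid (a point): Point on the spanner's underside, 75 mm from the eye's centre towards the handle (near the centre of mass). Axes as the spanner's.
- board: Wooden board, 170 x 240 mm, 21 mm thick, fixed. Origin at the centre of its underside; its y axis is the long one.
- mug: White mug with a handle, 94 mm high, loose. Origin at the centre of its underside.
- tin: Closed food tin with a pale green label, 76 mm across, 58 mm high, loose. Origin at the centre of its underside.
- timer: Red and white wind-up kitchen timer, 70 mm across, 43 mm high, loose. Origin at the centre of its underside.

How it is judged:
By the outcome, as a careful person would: the job done as asked, in the order asked, and still so for the second after the job is handed in, with the robot touching nothing.
It also fails if it takes over 67 s, if anything falls off the work surface, if the arm or the gripper's body presses on something with over 40 N, if the wrist force passes 120 N, or if a joint passes its speed limit or range.

### The arm

A 6-joint arm with a two-finger parallel gripper is mounted at the origin on the work surface; the furniture and walls round the work are solid. World frame = base frame: x ahead of the robot, y to its left, z up, the work surface at z = 0. Lengths are in m, angles in degrees, forces in N, time in s.
With the tool pointing down it reaches from about 0.275 to 0.85 m from the base axis. Payload 19 kg.
Tool frame: the origin (TCP) lies at the very end of the fingers, on their centre line; the grasp point (between the pads) lies hold_point_z behind it (hold_point_z is the distance from the TCP to the grasp point, in m); z points along the fingers, y is the line along which they close (so a half turn about z gives the same grasp; the last joint's range is limited). The gripper opens to 85 mm and grips with 20 to 120 N. Pads are 22 mm wide; open, the fingers measure 114 mm over their backs; the gripper's body (76 mm by 85 mm) begins 54 mm behind the grasp point. The pads swing forward as they close: fully open they stand 13 mm farther back than shut.
Start: joints at [-71.104, 8.623, 82.357, -0, 89.026, -7.678], TCP at [0.257, -0.514, 0.193] pointing down, gripper open.
Joint ranges: [-160.23, 160.23], [-39.13, 120.54], [6.94, 153.29], [-79.49, 259.48], [9.18, 160.14], [-161.06, 161.06]. Speed limits (degrees/s): [108.29, 108.29, 127.2, 172.46, 172.46, 172.46].

### API

Orientations are given as [roll, pitch, yaw] about the fixed x, y, z axes, in that order (R = Rz(yaw) Ry(pitch) Rx(roll)).
In Python, from station import * gives the robot as it stands.
- The arm moves only by the tool move_arm, never from a script. Its argument "targets" is one flat list of numbers, 6 for each row, row after row: the shift along the tool's x, y, z in cm, then the turn, a rotation vector about the tool's x, y, z in rad. A call has 1 to 20 rows; each row is the pose to reach, as a shift and turn from the pose commanded when the call began, along the tool's axes at that moment; what a row does not reach only later rows make up. A row lasts 1/8 s, in which the tool goes at most 62.5 mm and 10.7 degrees, less where a joint would pass 70% of its speed; a pose out of reach is approached as far as the arm can. A call with a gripper value outside its range is refused whole. "grip" is the closure in counts, from 0 (fully open) to 255 (shut), set as the call begins (left out, the last holds). The fingers move at their own pace and stop on an object; the grip force is fixed at half the most. Time passes only in rows, so rows that repeat a pose let the fingers close. It gives the time, the measured TCP pose, the force, the opening and the grip force at its end, in the units of the state.
- read_state(): the state, without advancing time (a new reading comes with each control period).
- capture(name): name is "scene" or "top"; returns (picture, depth): 480x640x3 uint8, red, green, blue; 480x640 float32, m along the optical axis (not along the pixel's ray), 0 where there is no reading.
- camera_info(name): a dict with "fx", "fy", "cx", "cy" (pixels), "k1" (the pictures are not rectified: a ray, as slopes to the right and down, at radius r is drawn at 1 + k1 r^2 times it, then the intrinsics apply), "R" (3x3) and "t" (3): a world point X has camera coordinates R X + t. Camera axes: x right, y down, z forward; pixel columns grow to the right and rows downward; lengths in m; the calibration is good to about 2 mm. A picture is of the moment at which its call begins. camera_info takes no time and is no camera call.
- finish_job(): hands the job in; it is judged then, once.
Trained networks look in the newest picture that a camera, given by its name, has taken for a name from the list of things; names that differ only in an ending like _2 or _b are one class to them, and where a whole thing is asked for, a point or a joint stands for the part that bears it (a point fixed in the world has none). Each returns a list of dicts, best first, with "p" (0 to 1); they miss things now and then, are a little off and sometimes report something else, mostly with a low value. They report only what shows in the picture. A call takes as long as a camera call.
- look_for(query, camera): "position" ([x, y, z] in m, in world coordinates, good to about 4 mm: the middle of the surface that is visible of it).
- outline_of(query, camera): "mask" (480x640 bool, what is visible of it).
- pinpoint(query, camera): "position" ([x, y, z] in m, in world coordinates, good to about 4 mm: a listed point, or the origin of a listed thing).
The state is a dict: "clock": time; "joint_positions": joint angles; "qvel": joint speeds; "effort": joint torques, N m; "eef_pos": TCP position; "tool_rot": TCP orientation; "contact_force": force on the tool from outside, world axes, zero at the start; "moment": the same for the moment, N m; "gripper_width": finger opening in m; "gripper_force": force on a finger pad.
Only numpy, scipy, OpenCV 4.12 (cv2) and the standard library are available. Lean on these libraries where they do the work, as an engineer would, in place of code of your own. Each camera call takes 0.05 s, during which the arm holds its last target. There are 200 camera calls.

## Working session

There is one attempt and no reset: what is moved stays moved. The work goes in short steps, Python scripts to look and compute and a tool call to move; the robot and the scene stay as the last step left them, time stands still between calls to the robot, and variables do not carry over. Pictures are saved under pics/ and viewed, at most 10 in all, crops included, and the job is handed in when it is done.

Besides the shell and the picture viewer there is one more tool, called after "Emit:" as a command line: name --argument value ..., lists and objects as JSON in quotes. move_arm: Moves the arm, as the interface text tells. Its arguments: {"type":"object","properties":{"targets":{"type":"array"},"grip":{"type":"number"}},"required":["targets"]}

```bash
mkdir -p pics; ls; cat > first.py <<'E'
from station import *
import cv2,numpy as np
s=read_state();print(s)
for c in("scene","top"):
    im,d=capture(c);cv2.imwrite(f"pics/{c}0.png",im[:,:,::-1]);np.savez(f"{c}0.npz",im=im,d=d)
    i=camera_info(c);print(c,i['fx'],-np.array(i['R']).T@i['t'],np.array(i['R'])[2])
    for q in("press_mark","rib_tip","nut_seat","spanner","spanner_grip","spanner_mid","board","press","mug","tin","timer"):
        print(c,q,[(np.round(r['position'],4).tolist(),round(r['p'],2)) for r in pinpoint(q,c)[:2]])
print(read_state()['clock'])
E
python3 first.py
```

```text
pics
{'clock': 0.0, 'joint_positions': array([-7.11035324e+01,  8.65203277e+00,  8.23917165e+01, -9.39676083e-04,
        8.90245347e+01, -7.67706267e+00]), 'qvel': array([-0.04622417,  0.11468069,  0.09336073, -0.01528896, -0.05844812,
       -0.04873575]), 'effort': array([-1.10864476e-03, -7.13044238e+01, -5.70864344e+01, -2.00654986e-04,
        8.97123129e-03,  3.39882149e-05]), 'eef_pos': array([ 0.25711672, -0.51400567,  0.19277592]), 'tool_rot': array([-1.79932203e+02, -8.19091702e-03,  2.65735420e+01]), 'contact_force': array([-0.26426284,  0.24834676, -0.37095468]), 'moment': array([-0.00193297, -0.03204853, -0.01768688]), 'gripper_force': 0.0, 'gripper_width': 0.08570203077800385}
scene 453.64271398669445 [0.11408688 0.48684502 0.89680238] [ 0.38946408 -0.49871049 -0.77434203]
scene press_mark [([0.5124, 0.1826, 0.0155], 0.74)]
scene rib_tip [([0.5293, 0.2267, 0.0592], 0.94)]
scene nut_seat [([0.5591, 0.1919, 0.0162], 0.65)]
scene spanner [([0.6301, -0.15, 0.0173], 0.92)]
scene spanner_grip [([0.5287, -0.1385, 0.0357], 0.69), ([0.6296, -0.1507, 0.0172], 0.65)]
scene spanne
[... 228 characters left out ...]
scene timer [([0.6735, 0.029, -0.0014], 0.63), ([0.4019, -0.2986, 0.0049], 0.56)]
top 517.3867479383085 [ 0.31078927 -0.01937548  1.10962904] [ 0.21627963 -0.02618356 -0.9759803 ]
top press_mark [([0.5189, 0.1828, 0.017], 0.91)]
top rib_tip [([0.53, 0.2317, 0.0635], 0.95)]
top nut_seat [([0.5719, 0.193, 0.0253], 0.96)]
top spanner [([0.6298, -0.1469, 0.0219], 0.89)]
top spanner_grip [([0.5283, -0.1388, 0.038], 0.89)]
top spanner_mid [([0.5586, -0.1428, 0.019], 0.95)]
top board [([0.5627, -0.1276, -0.0007], 0.88)]
top press [([0.5633, 0.1883, -0.0033], 0.6)]
top mug [([0.593, -0.3195, -0.0045], 0.72)]
top tin [([0.4032, -0.295, -0.0047], 0.88)]
top timer [([0.6737, 0.0291, 0.0013], 0.86)]
1.2
```

View pics/top0.png

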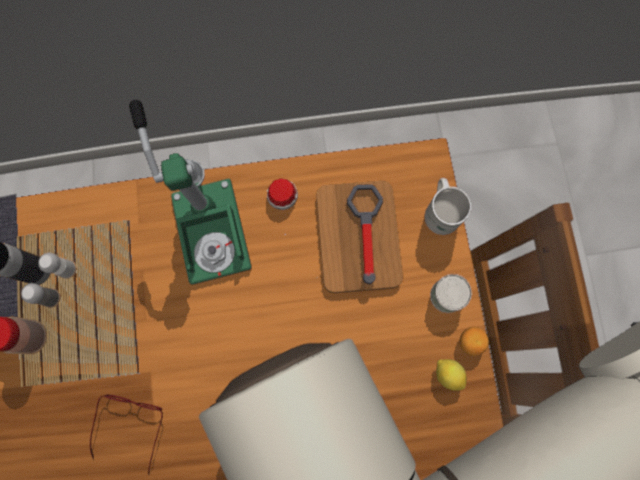

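View pics/scene0.png

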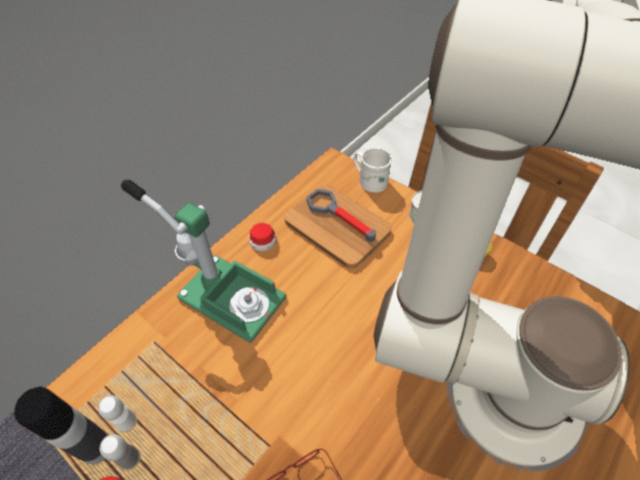

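```bash
cat > h.py <<'E'
from station import *
import cv2,numpy as np
def proj(X,c):
    i=camera_info(c);p=np.atleast_2d(X)@np.array(i['R']).T+np.array(i['t'])
    s=p[:,:2]/p[:,2:];s=s*(1+i['k1']*(s**2).sum(1,keepdims=True))
    return s*[i['fx'],i['fy']]+[i['cx'],i['cy']]
def ortho(im,c,cx,cy,z,half=0.09,n=600):
    # picture: up=+x, left=+y
    a=np.linspace(half,-half,n);gx,gy=np.meshgrid(cx+a,cy+a,indexing='ij')
    uv=proj(np.c_[gx.ravel(),gy.ravel(),np.full(n*n,z)],c).astype(np.float32).reshape(n,n,2)
    return cv2.remap(im,uv[...,0],uv[...,1],cv2.INTER_CUBIC)
def bgr(im):return im[:,:,::-1]
E
python3 - <<'E'
from h import *
im=np.load('top0.npz')['im']
a=ortho(im,'top',.567,.19,.021,.1,400);b=ortho(im,'top',.567,-.14,.037,.15,400)
cv2.imwrite('pics/o1.png',bgr(np.hstack([a,b])))
E
```

```text
(no output)
```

View pics/o1.png

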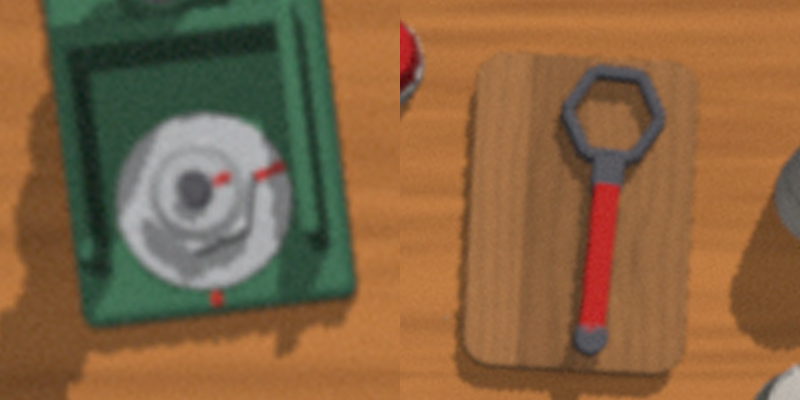

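```bash
python3 - <<'E'
from h import *
o=[]
for c in('top','scene'):
    im=np.load(c+'0.npz')['im']
    g=ortho(im,c,.566,.188,.035,.045,380).astype(float)
    o.append(np.clip((g-60)*1.6,0,255).astype(np.uint8))
cv2.imwrite('pics/o2.png',bgr(np.hstack(o)))
E
```

```text
(no output)
```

View pics/o2.png

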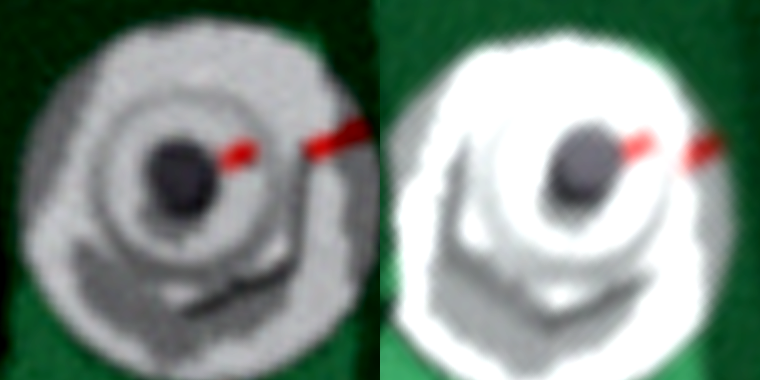

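```bash
python3 - <<'E'
from h import *
import station
print([n for n in dir(station) if 'hold' in n.lower()], getattr(station,'hold_point_z',None))
from scipy.optimize import minimize
G={}
for c in('top','scene'):
    g=cv2.GaussianBlur(cv2.cvtColor(np.load(c+'0.npz')['im'],cv2.COLOR_RGB2GRAY).astype(np.float32),(0,0),.7)
    G[c]=np.hypot(cv2.Sobel(g,cv2.CV_32F,1,0),cv2.Sobel(g,cv2.CV_32F,0,1))
t=np.linspace(0,1,15)[:,None]
def score(x,y,th,c):
    s=[]
    for z in(.021,.035):
        a=np.radians(th+30+60*np.arange(7));P=np.c_[x+.02887*np.cos(a),y+.02887*np.sin(a),a*0+z]
        for k in range(6):
            uv=proj(P[k]+(P[k+1]-P[k])*t,c).astype(np.float32)
            s.append(cv2.remap(G[c],uv[:,0].copy(),uv[:,1].copy(),1).mean())
    return sum(s)
for c in G:
    r=sorted([(score(.566+dx,.188+dy,th,c),th,dx,dy) for th in range(0,60,2) for dx in np.arange(-.004,.0041,.002) for dy in np.arange(-.004,.0041,.002)],reverse=True)
    print(c,[(round(float(a)),b,round(float(d)*1e3),round(float(e)*1e3)) for a,b,d,e in r[:6]])
# stripe/mark red
for c in('top','scene'):
    im=np.load(c+'0.npz')['im']
    for nm,z in(('flange',.021),('mark',.018)):
        o=ortho(im,c,.566,.188,z,.06,600).astype(int)
        m=((o[...,0]-np.maximum(o[...,1],o[...,2]))>70).astype(np.uint8)
        n,_,st,ce=cv2.connectedComponentsWithStats(m)
        for k in range(1,n):
            if st[k,4]>60:
                v=np.array([.06-.12*ce[k,1]/599,.06-.12*ce[k,0]/599]);print(c,nm,st[k,4],np.round(v*1e3,1),round(np.degrees(np.arctan2(v[1],v[0])),1))
# spanner handle red
for c in('top','scene'):
    im=np.load(c+'0.npz')['im'];o=ortho(im,c,.567,-.14,.045,.12,600).astype(int)
    m=((o[...,0]-np.maximum(o[...,1],o[...,2]))>70).astype(np.uint8)
    cs=max(cv2.findContours(m,0,1)[0],key=cv2.contourArea);(u,v),wh,an=cv2.minAreaRect(cs)
    print(c,'handle',.567+.12-.24*v/599,-.14+.12-.24*u/599,np.array(wh)*.24/599,an)
E
```

```text
['hold_point_z'] 0.0187Traceback (most recent call last):
  File "<stdin>", line 19, in <module>
  File "<stdin>", line 15, in score
  File "h.py", line 4, in proj
    i=camera_info(c);p=np.atleast_2d(X)@np.array(i['R']).T+np.array(i['t'])
ValueError: time passes only in moves, steps and waits
```

```bash
sed -i 's/^def proj/CI={c:camera_info(c) for c in("top","scene")}\ndef proj/; s/i=camera_info(c);p/i=CI[c];p/' h.py
cat > fit.py <<'E'
from h import *
import sys
sfx=sys.argv[1]
G={}
for c in('top','scene'):
    g=cv2.GaussianBlur(cv2.cvtColor(np.load(c+sfx+'.npz')['im'],cv2.COLOR_RGB2GRAY).astype(np.float32),(0,0),.7)
    G[c]=np.hypot(cv2.Sobel(g,cv2.CV_32F,1,0),cv2.Sobel(g,cv2.CV_32F,0,1))
t=np.linspace(0,1,15)
def score(x,y,th,c):
    a=np.radians(th+30+60*np.arange(7));xy=np.c_[x+.02887*np.cos(a),y+.02887*np.sin(a)]
    L=(xy[:-1,None]*(1-t)[:,None]+xy[1:,None]*t[:,None]).reshape(-1,2)
    P=np.vstack([np.c_[L,np.full(len(L),z)] for z in(.021,.035)])
    uv=proj(P,c).astype(np.float32)
    return cv2.remap(G[c],uv[:,:1].copy(),uv[:,1:].copy(),1).mean()
for c in G:
    r=sorted([(score(.566+dx,.188+dy,th,c),th,dx,dy) for th in range(0,60,2) for dx in np.arange(-.004,.0041,.002) for dy in np.arange(-.004,.0041,.002)],reverse=True)
    print(c,[(round(float(a)),b,round(float(d)*1e3),round(float(e)*1e3)) for a,b,d,e in r[:6]])
for c in('top','scene'):
    im=np.load(c+sfx+'.npz')['im']
    for nm,z in(('flange',.021),('mark',.018)):
        o=ortho(im,c,.566,.188,z,.06,600).astype(int)
        m=((o[...,0]-np.maximum(o[...,1],o[...,2]))>70).astype(np.uint8)
        n,_,st,ce=cv2.connectedComponentsWithStats(m)
        for k in range(1,n):
            if st[k,4]>60:
                v=np.array([.06-.12*ce[k,1]/599,.06-.12*ce[k,0]/599]);print(c,nm,st[k,4],np.round(v*1e3,1),round(np.degrees(np.arctan2(v[1],v[0])),1))
E
python3 fit.py 0
python3 - <<'E'
from h import *
for c in('top','scene'):
    im=np.load(c+'0.npz')['im'];o=ortho(im,c,.567,-.14,.045,.12,600).astype(int)
    m=((o[...,0]-np.maximum(o[...,1],o[...,2]))>70).astype(np.uint8)
    cs=max(cv2.findContours(m,0,1)[0],key=cv2.contourArea);(u,v),wh,an=cv2.minAreaRect(cs)
    print(c,'handle',.567+.12-.24*v/599,-.14+.12-.24*u/599,np.array(wh)*.24/599,an)
E
```

```text
top [(71, 22, 0, -2), (71, 24, 0, -2), (71, 26, 0, -2), (71, 20, 0, -2), (70, 28, -4, -4), (70, 30, -4, -4)]
scene [(106, 2, -4, 2), (106, 4, -4, 2), (106, 0, -4, 0), (106, 0, -4, 2), (106, 58, -4, 0), (106, 2, -4, 0)]
top flange 935 [ 14.7 -31.3] -64.8
top flange 651 [11.6 -8.9] -37.6
top flange 574 [-48.3  -6.3] -172.6
top mark 939 [ 15.5 -30.8] -63.3
top mark 653 [12.4 -8.4] -34.2
top mark 581 [-47.7  -5.7] -173.1
scene flange 438 [ 17.8 -21.4] -50.1
scene flange 328 [ 16.5 -36. ] -65.4
scene flange 845 [-49.1  -5.6] -173.5
scene mark 443 [ 19.5 -22.4] -49.1
scene mark 325 [ 18.1 -37.2] -64.1
scene mark 843 [-47.7  -6.7] -172.0
top handle 0.5228191631234349 -0.13886521073534014 [0.02108609 0.10951393] 6.115502834320068
scene handle 0.5950467568017007 -0.14 [0.18390649 0.23999995] 90.0
```

```bash
cat > go.py <<'E'
# usage: go.py x y z yaw [x y z yaw ...] : each as one row (tool down) from the measured pose
from station import *
import sys,numpy as np
from scipy.spatial.transform import Rotation as R
s=read_state();p=s['eef_pos'];r0=R.from_euler('xyz',s['tool_rot'],degrees=True)
print('now',np.round(p,4),np.round(s['tool_rot'],2),'J6',round(float(s['joint_positions'][5]),1),'t',round(s['clock'],2),'F',np.round(s['contact_force'],1),'M',np.round(s['moment'],2),'w',round(s['gripper_width'],4))
a=np.array(sys.argv[1:],float).reshape(-1,4)
for x,y,z,w in a:
    d=r0.inv().apply(np.array([x,y,z])-p)*100;v=(r0.inv()*R.from_euler('xyz',[180,0,w],degrees=True)).as_rotvec()
    print(', '.join('%.2f'%k for k in d)+', '+', '.join('%.3f'%k for k in v))
E
python3 go.py .527 -.139 .12 174.2
```

```text
now [ 0.2572 -0.5142  0.1934] [-179.99   -0.     26.57] J6 -7.7 t 1.2 F [ 0.3 -0.5  0.1] M [ 0.04 -0.   -0.03] w 0.0856
40.92, -21.49, 7.34, -0.000, -0.000, -2.577
```

Emit:
move_arm --targets '[40.9, -21.5, 7.3, 0, 0, -2.577, 40.9, -21.5, 7.3, 0, 0, -2.577, 40.9, -21.5, 7.3, 0, 0, -2.577, 40.9, -21.5, 7.3, 0, 0, -2.577, 40.9, -21.5, 7.3, 0, 0, -2.577, 40.9, -21.5, 7.3, 0, 0, -2.577, 40.9, -21.5, 7.3, 0, 0, -2.577, 40.9, -21.5, 7.3, 0, 0, -2.577, 40.9, -21.5, 7.3, 0, 0, -2.577, 40.9, -21.5, 7.3, 0, 0, -2.577, 40.9, -21.5, 7.3, 0, 0, -2.577, 40.9, -21.5, 7.3, 0, 0, -2.577, 40.9, -21.5, 7.3, 0, 0, -2.577, 40.9, -21.5, 7.3, 0, 0, -2.577, 40.9, -21.5, 7.3, 0, 0, -2.577, 40.9, -21.5, 7.3, 0, 0, -2.577]'

```text
clock: 3.2
eef_pos: [0.5268, -0.139, 0.1204]
tool_rot: [180.0, 0.0, 174.0]
contact_force: [-0.2, 0.4, 0.5]
gripper_width: 0.0854
gripper_force: 0.0
```

```bash
python3 go.py .527 -.139 .045 174.2 .527 -.139 .024 174.2
```

```text
now [ 0.5268 -0.139   0.1204] [180.     0.   174.04] J6 -106.9 t 3.2 F [-0.2  0.4  0.5] M [-0.03 -0.06  0.03] w 0.0854
-0.02, -0.00, 7.54, 0.000, 0.000, -0.003
-0.02, -0.00, 9.64, 0.000, 0.000, -0.003
```

Emit:
move_arm --targets '[0, 0, 4, 0, 0, 0, 0, 0, 7.5, 0, 0, 0, 0, 0, 9, 0, 0, 0, 0, 0, 9.6, 0, 0, 0, 0, 0, 9.6, 0, 0, 0]'

```text
clock: 3.82
eef_pos: [0.5272, -0.1391, 0.0251]
tool_rot: [-180.0, 0.0, 174.2]
contact_force: [-0.0, -0.6, -1.0]
gripper_width: 0.0853
gripper_force: 0.0
```

Emit:
move_arm --targets '[0, 0, 0, 0, 0, 0, 0, 0, 0, 0, 0, 0, 0, 0, 0, 0, 0, 0, 0, 0, 0, 0, 0, 0, 0, 0, 0, 0, 0, 0, 0, 0, 0, 0, 0, 0, 0, 0, 0, 0, 0, 0, 0, 0, 0, 0, 0, 0]' --grip 255

```text
clock: 4.82
eef_pos: [0.5268, -0.139, 0.0244]
tool_rot: [180.0, -0.0, 174.2]
contact_force: [0.1, -0.2, 0.8]
gripper_width: -0.0001
gripper_force: 0.0
```

```bash
python3 - <<'E'
from h import *
o=[]
for c in('top','scene'):
    im,d=capture(c);np.savez(c+'1.npz',im=im,d=d)
    u,v=proj([.55,-.14,.05],c)[0].astype(int);o.append(cv2.resize(im[v-75:v+75,u-75:u+75],(400,400),interpolation=2))
cv2.imwrite('pics/p3.png',bgr(np.hstack(o)))
E
```

```text
(no output)
```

View pics/p3.png

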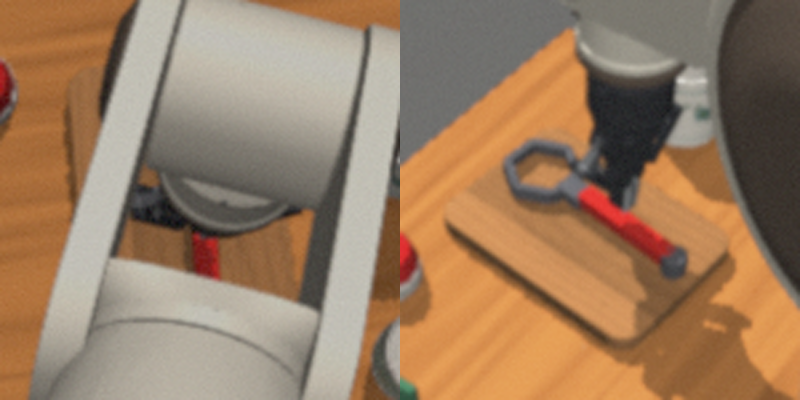

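```bash
python3 - <<'E'
from h import *
for c in('top','scene'):
    u0=proj([.55,-.14,.05],c)[0].astype(int)
    for P in([.527,-.139,.0244],[.527,-.139,.1],[.527,-.139,.036],[.5285,-.1388,.036],[.631,-.149,.021]):
        print(c,P,np.round((proj(P,c)[0]-u0+75)*400/150))
    i=CI[c];d=np.load(c+'1.npz')['d'];
    for u in range(0,400,25):
        # world pts in scene of crop col u, along handle row
        pass
c='scene';i=CI[c];d=np.load(c+'1.npz')['d'];d0=np.load(c+'0.npz')['d'];u0=proj([.55,-.14,.05],c)[0].astype(int)
def world(px,dd):
    u,v=px;n=np.array([(u-i['cx'])/i['fx'],(v-i['cy'])/i['fy']]);s=n/(1+i['k1']*(n@n));z=dd[v,u]
    return np.round(np.array(i['R']).T@(np.r_[s*z,z]-np.array(i['t'])),3),round(float(z),3)
for q in([205,205],[225,190],[250,225],[225,160],[235,120],[195,150]):
    px=(np.array(q)*150/400+u0-75).astype(int);print(q,world(px,d),world(px,d0))
s=read_state();print(s['eef_pos'],s['gripper_width'],s['joint_positions'])
E
```

```text
top [0.527, -0.139, 0.0244] [201. 236.]
top [0.527, -0.139, 0.1] [209. 215.]
top [0.527, -0.139, 0.036] [203. 233.]
top [0.5285, -0.1388, 0.036] [202. 231.]
top [0.631, -0.149, 0.021] [193. 113.]
scene [0.527, -0.139, 0.0244] [220. 231.]
scene [0.527, -0.139, 0.1] [224. 177.]
scene [0.527, -0.139, 0.036] [220. 223.]
scene [0.5285, -0.1388, 0.036] [219. 223.]
scene [0.631, -0.149, 0.021] [141. 178.]
[205, 205] (array([ 0.551, -0.142,  0.045]), 1.143) (array([ 0.552, -0.144,  0.044]), 1.146)
[225, 190] (array([ 0.52 , -0.13 ,  0.095]), 1.087) (array([ 0.558, -0.188,  0.021]), 1.188)
[250, 225] (array([ 0.513, -0.166,  0.02 ]), 1.16) (array([ 0.513, -0.166,  0.021]), 1.159)
[225, 160] (array([ 0.514, -0.119,  0.146]), 1.039) (array([ 0.592, -0.235,  0.002]), 1.239)
[235, 120] (array([ 0.502, -0.111,  0.207]), 0.983) (array([ 0.617, -0.29 ,  0.002]), 1.276)
[195, 150] (array([ 0.529, -0.095,  0.169]), 1.015) (array([ 0.613, -0.213,  0.021]), 1.221)
[ 0.52680467 -0.13895634  0.02439131] 0.00012116435932815663 [-2.28836626e+01  1.17961102e+01  9.90120735e+01  5.77577837e-03
  6.91969123e+01 -1.07112805e+02]
```

```bash
python3 - <<'E'
from h import *
c='scene';i=CI[c];d=np.load(c+'1.npz')['d'];d0=np.load(c+'0.npz')['d'];im=np.load(c+'1.npz')['im']
v,u=np.mgrid[0:480,0:640];n=np.dstack([(u-i['cx'])/i['fx'],(v-i['cy'])/i['fy']]);s=n/(1+i['k1']*(n**2).sum(2,keepdims=True))
W=(np.dstack([s*d[...,None],d])-np.array(i['t']))@np.array(i['R'])
m=(d>0)&(np.abs(d-d0)>.015)&(np.hypot(W[...,0]-.527,W[...,1]+.139)<.06)&(W[...,2]<.16)
P=W[m]
for z in np.arange(.01,.16,.01):
    q=P[(P[:,2]>=z)&(P[:,2]<z+.01)]
    if len(q):print(round(z,2),len(q),np.round(q.min(0),3),np.round(q.max(0),3))
u0=proj([.55,-.14,.05],c)[0].astype(int)
cr=im[u0[1]-30:u0[1]+30,u0[0]-30:u0[0]+50];cv2.imwrite('pics/p4.png',bgr(cv2.resize(cr,(800,600),interpolation=2)))
print(proj([.527,-.139,.0244],c)[0],u0)
E
```

```text
0.01 2 [ 0.481 -0.127  0.019] [ 0.57  -0.126  0.019]
0.02 2 [ 0.508 -0.124  0.02 ] [ 0.531 -0.092  0.021]
0.06 8 [ 0.516 -0.143  0.066] [ 0.521 -0.129  0.07 ]
0.07 27 [ 0.515 -0.145  0.071] [ 0.534 -0.123  0.08 ]
0.08 29 [ 0.515 -0.151  0.081] [ 0.535 -0.123  0.09 ]
0.09 16 [ 0.515 -0.141  0.091] [ 0.525 -0.124  0.1  ]
0.1 30 [ 0.514 -0.17   0.1  ] [ 0.522 -0.109  0.11 ]
0.11 70 [ 0.511 -0.176  0.11 ] [ 0.541 -0.103  0.12 ]
0.12 56 [ 0.509 -0.176  0.12 ] [ 0.543 -0.092  0.13 ]
0.13 79 [ 0.508 -0.189  0.13 ] [ 0.535 -0.084  0.14 ]
0.14 82 [ 0.509 -0.193  0.14 ] [ 0.528 -0.083  0.15 ]
0.15 107 [ 0.506 -0.196  0.15 ] [ 0.545 -0.079  0.16 ]
[350.47993692 223.68506056] [343 212]
```

View pics/p4.png

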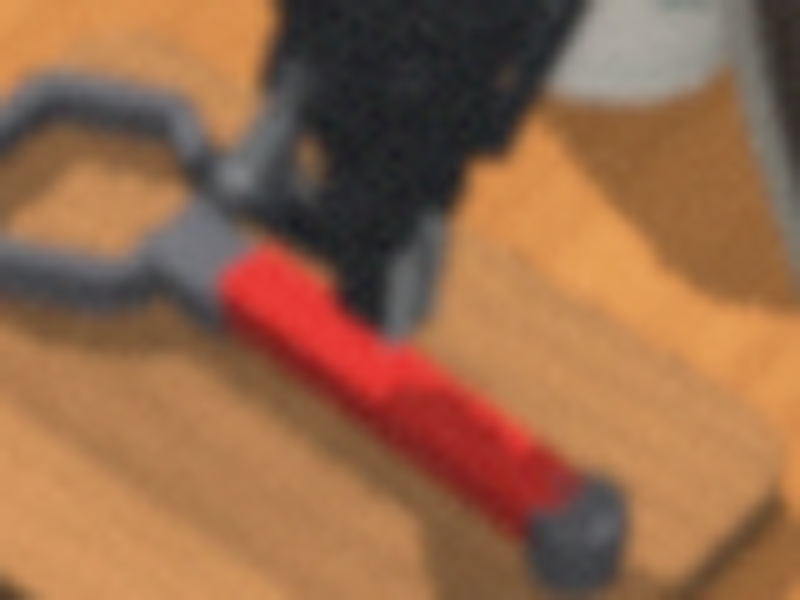

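```bash
python3 - <<'E'
from h import *
c='scene';i=CI[c];d=np.load(c+'1.npz')['d'];d0=np.load(c+'0.npz')['d']
v,u=np.mgrid[0:480,0:640];n=np.dstack([(u-i['cx'])/i['fx'],(v-i['cy'])/i['fy']]);s=n/(1+i['k1']*(n**2).sum(2,keepdims=True))
W=(np.dstack([s*d[...,None],d])-np.array(i['t']))@np.array(i['R'])
for px in[(354,212),(354,210),(353,207),(355,206),(351,209),(349,205),(337,199),(337,200),(340,193),(342,201),(346,196)]:
    print(px,np.round(W[px[1],px[0]],3),d[px[1],px[0]],d0[px[1],px[0]])
W0=(np.dstack([s*d0[...,None],d0])-np.array(i['t']))@np.array(i['R'])
im=np.load(c+'0.npz')['im'].astype(int);m=((im[...,0]-np.maximum(im[...,1],im[...,2]))>70)&(abs(W0[...,0]-.53)<.1)&(abs(W0[...,1]+.14)<.05)
Q=W0[m];print(np.round(np.percentile(Q,[5,50,95],axis=0),3))
E
```

```text
(354, 212) [ 0.518 -0.137  0.077] 1.1027087 1.1777177
(354, 210) [ 0.517 -0.135  0.087] 1.0939994 1.1775827
(353, 207) [ 0.516 -0.128  0.103] 1.0777174 1.1905771
(355, 206) [ 0.516 -0.136  0.1  ] 1.0836358 1.1927451
(351, 209) [ 0.522 -0.129  0.091] 1.0900213 1.1870834
(349, 205) [ 0.523 -0.121  0.112] 1.0702791 1.1954515
(337, 199) [ 0.53  -0.082  0.159] 1.0174325 1.2071192
(337, 200) [ 0.53  -0.082  0.156] 1.018781 1.2094904
(340, 193) [ 0.532 -0.095  0.167] 1.0185198 1.21708
(342, 201) [ 0.523 -0.092  0.149] 1.0270753 1.2010992
(346, 196) [ 0.522 -0.105  0.156] 1.0271951 1.2413082
[[ 0.475 -0.17   0.02 ]
 [ 0.523 -0.136  0.044]
 [ 0.573 -0.125  0.047]]
```

Emit:
move_arm --targets '[0, 0, 0, 0, 0, 0, 0, 0, 0, 0, 0, 0, 0, 0, 0, 0, 0, 0, 0, 0, 0, 0, 0, 0, 0, 0, 0, 0, 0, 0, 0, 0, 0.1, 0, 0, 0, 0, 0, 0.2, 0, 0, 0]' --grip 0

```text
clock: 5.8
eef_pos: [0.5268, -0.139, 0.0223]
tool_rot: [180.0, -0.0, 174.2]
contact_force: [0.1, 0.3, -0.1]
gripper_width: 0.0854
gripper_force: 0.0
```

```bash
python3 - <<'E'
from h import *
c='scene';i=CI[c];im,d=capture(c);d0=np.load('scene0.npz')['d']
v,u=np.mgrid[0:480,0:640];n=np.dstack([(u-i['cx'])/i['fx'],(v-i['cy'])/i['fy']]);s=n/(1+i['k1']*(n**2).sum(2,keepdims=True))
W=(np.dstack([s*d[...,None],d])-np.array(i['t']))@np.array(i['R'])
m=(d>0)&(np.abs(d-d0)>.015)&(np.hypot(W[...,0]-.527,W[...,1]+.139)<.08)&(W[...,2]<.16)
P=W[m]
for z in np.arange(.03,.16,.01):
    q=P[(P[:,2]>=z)&(P[:,2]<z+.01)]
    if len(q):print(round(z,2),len(q),np.round(q.min(0),3),np.round(q.max(0),3))
cr=im[150:240,290:410];cv2.imwrite('pics/p5.png',bgr(cv2.resize(cr,(800,600),interpolation=2)))
print(read_state())
E
```

```text
0.04 1 [ 0.589 -0.142  0.042] [ 0.589 -0.142  0.042]
0.07 14 [ 0.512 -0.183  0.074] [ 0.532 -0.088  0.079]
0.08 47 [ 0.511 -0.182  0.08 ] [ 0.537 -0.081  0.09 ]
0.09 48 [ 0.51  -0.193  0.09 ] [ 0.537 -0.08   0.1  ]
0.1 43 [ 0.511 -0.195  0.1  ] [ 0.532 -0.08   0.11 ]
0.11 31 [ 0.509 -0.204  0.11 ] [ 0.529 -0.082  0.12 ]
0.12 107 [ 0.507 -0.211  0.12 ] [ 0.546 -0.063  0.13 ]
0.13 104 [ 0.506 -0.209  0.13 ] [ 0.547 -0.064  0.14 ]
0.14 111 [ 0.506 -0.207  0.14 ] [ 0.545 -0.064  0.15 ]
0.15 105 [ 0.505 -0.206  0.15 ] [ 0.546 -0.066  0.16 ]
{'clock': 5.85, 'joint_positions': array([-2.28854319e+01,  1.19309012e+01,  9.91384406e+01,  4.82080819e-03,
        6.89495420e+01, -1.07112671e+02]), 'qvel': array([-0.06165712, -0.06545173, -0.10198258, -0.06273486,  0.24743219,
        0.06349582]), 'effort': array([ 2.64942722e-02, -7.08597636e+01, -5.11700678e+01,  1.17401716e-03,
        3.83385108e-02, -5.04524917e-05]), 'eef_pos': array([ 0.52670406, -0.1389381 ,  0.02214933]), 'tool_rot': array([ 1.79990144e+02, -1.67241216e-02,  1.74225508e+02]), 'contact_force': array([ 0.30655291,  0.17506999, -1.1254369 ]), 'moment': array([ 0.05552707, -0.04744577, -0.03913017]), 'gripper_force': 0.0, 'gripper_width': 0.0854458771263418}
```

View pics/p5.png

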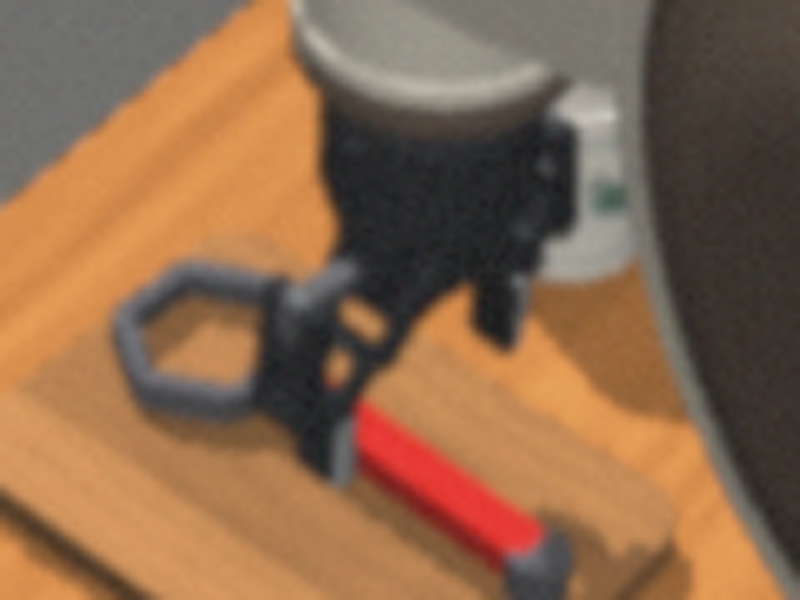

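Emit:
move_arm --targets '[0, 0, 1.5, 0, 0, 0, 0, 0, 2.8, 0, 0, 0, 0, 0, 3.6, 0, 0, 0, 0, 0, 3.6, 0, 0, 0]'

```text
clock: 6.35
eef_pos: [0.5264, -0.1388, -0.0145]
tool_rot: [180.0, -0.1, 174.2]
contact_force: [-0.3, -0.0, -0.5]
gripper_width: 0.0856
gripper_force: 0.0
```

```bash
python3 - <<'E'
from h import *
c='scene';i=CI[c];im,d=capture(c);d0=np.load('scene0.npz')['d']
v,u=np.mgrid[0:480,0:640];n=np.dstack([(u-i['cx'])/i['fx'],(v-i['cy'])/i['fy']]);s=n/(1+i['k1']*(n**2).sum(2,keepdims=True))
W=(np.dstack([s*d[...,None],d])-np.array(i['t']))@np.array(i['R'])
m=(d>0)&(np.abs(d-d0)>.012)&(np.hypot(W[...,0]-.527,W[...,1]+.139)<.08)&(W[...,2]<.12)
P=W[m]
for z in np.arange(.02,.12,.005):
    q=P[(P[:,2]>=z)&(P[:,2]<z+.005)]
    if len(q):print(round(z,3),len(q),np.round(q.min(0),3),np.round(q.max(0),3))
E
```

```text
0.02 3 [ 0.486 -0.093  0.02 ] [ 0.566 -0.077  0.021]
0.035 8 [ 0.513 -0.186  0.036] [ 0.528 -0.089  0.04 ]
0.04 14 [ 0.512 -0.183  0.04 ] [ 0.533 -0.084  0.045]
0.045 20 [ 0.512 -0.183  0.045] [ 0.537 -0.083  0.05 ]
0.05 22 [ 0.511 -0.183  0.05 ] [ 0.536 -0.081  0.055]
0.055 22 [ 0.51  -0.186  0.055] [ 0.537 -0.081  0.06 ]
0.06 26 [ 0.511 -0.185  0.06 ] [ 0.534 -0.08   0.064]
0.065 17 [ 0.511 -0.184  0.066] [ 0.531 -0.081  0.07 ]
0.07 21 [ 0.511 -0.184  0.07 ] [ 0.529 -0.08   0.075]
0.075 11 [ 0.511 -0.187  0.075] [ 0.523 -0.084  0.079]
0.08 16 [ 0.508 -0.198  0.081] [ 0.525 -0.067  0.085]
0.085 41 [ 0.507 -0.207  0.085] [ 0.546 -0.063  0.09 ]
0.09 62 [ 0.507 -0.207  0.09 ] [ 0.545 -0.063  0.095]
0.095 39 [ 0.509 -0.208  0.095] [ 0.547 -0.062  0.1  ]
0.1 64 [ 0.506 -0.209  0.1  ] [ 0.542 -0.064  0.105]
0.105 46 [ 0.506 -0.205  0.105] [ 0.545 -0.065  0.11 ]
0.11 44 [ 0.507 -0.207  0.11 ] [ 0.546 -0.065  0.115]
0.115 51 [ 0.506 -0.209  0.115] [ 0.544 -0.065  0.12 ]
```

Emit:
move_arm --targets '[0, 0, 0.25, 0, 0, 0, 0, 0, 0.25, 0, 0, 0, 0, 0, 0.25, 0, 0, 0, 0, 0, 0.25, 0, 0, 0, 0, 0, 0.25, 0, 0, 0, 0, 0, 0.25, 0, 0, 0, 0, 0, 0.25, 0, 0, 0]' --grip 255

```text
clock: 7.28
eef_pos: [0.527, -0.139, -0.0157]
tool_rot: [180.0, 0.0, 174.2]
contact_force: [-2.3, 0.6, 6.2]
gripper_width: 0.0192
gripper_force: 59.2
```

```bash
python3 go.py .527 -.139 .05 174.2 .4707 .145 .05 -156
```

```text
now [ 0.527  -0.139  -0.0157] [1.8000e+02 3.0000e-02 1.7422e+02] J6 -107.1 t 7.28 F [-2.3  0.6  6.2] M [ 0.16  0.22 -0.1 ] w 0.0192
-0.00, -0.00, -6.57, 0.000, 0.000, 0.000
8.46, 27.69, -6.57, -0.000, 0.000, -0.520
```

Emit:
move_arm --targets '[0, 0, -2, 0, 0, 0, 0, 0, -4.5, 0, 0, 0, 0, 0, -6.6, 0, 0, 0, 1.4, 4.6, -6.6, 0, 0, -0.09, 2.8, 9.2, -6.6, 0, 0, -0.17, 4.2, 13.8, -6.6, 0, 0, -0.26, 5.6, 18.5, -6.6, 0, 0, -0.35, 7, 23.1, -6.6, 0, 0, -0.43, 8.0, 26.2, -6.6, 0, 0, -0.49, 8.46, 27.7, -6.6, 0, 0, -0.52, 8.46, 27.7, -6.6, 0, 0, -0.52, 8.46, 27.7, -6.6, 0, 0, -0.52]'

```text
clock: 8.78
eef_pos: [0.4707, 0.1443, 0.0498]
tool_rot: [-180.0, -0.0, -156.1]
contact_force: [-0.4, -0.3, -3.5]
gripper_width: 0.0189
gripper_force: 59.6
```

```bash
cat > look.py <<'E'
from h import *
import sys
n=sys.argv[1];z=float(sys.argv[2])
for c in('top','scene'):
    im,d=capture(c);np.savez(c+n+'.npz',im=im,d=d)
    for q in("spanner","spanner_mid","spanner_grip"):
        print(c,q,[(np.round(r['position'],4).tolist(),round(r['p'],2)) for r in pinpoint(q,c)[:1]])
o=[ortho(np.load(c+n+'.npz')['im'],c,.55,.18,zz,.09,400) for c,zz in(('top',z),('scene',z))]
cv2.imwrite(f'pics/look{n}.png',bgr(np.hstack(o)))
E
python3 look.py 2 .1; python3 go.py
```

```text
top spanner []
top spanner_mid [([0.6758, 0.0282, -0.0005], 0.19)]
top spanner_grip []
scene spanner [([0.5648, 0.186, 0.086], 0.68)]
scene spanner_mid [([0.4963, 0.1549, 0.0857], 0.71)]
scene spanner_grip [([0.4695, 0.1413, 0.0997], 0.92)]
now [0.4706 0.1449 0.0499] [ 180.     -0.   -156.01] J6 -105.9 t 9.18 F [-0.4 -0.8 -3.1] M [ 0.01  0.03 -0.  ] w 0.0189
```

View pics/look2.png

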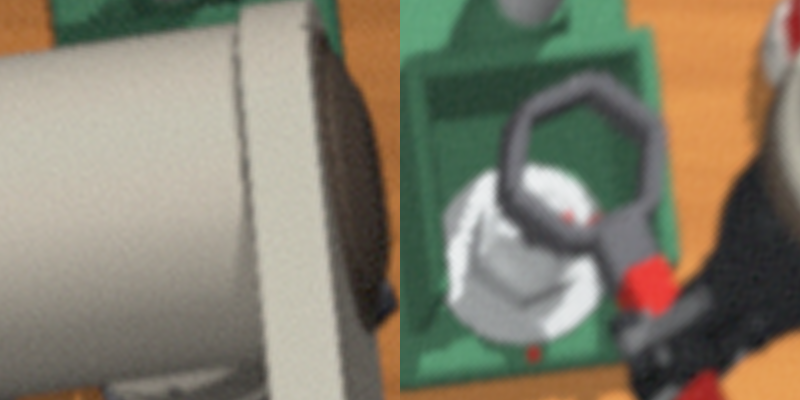

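Emit:
move_arm --targets '[0, 0, 1.5, 0, 0, 0, 0, 0, 3, 0, 0, 0, 0, 0, 4, 0, 0, 0, 0, 0, 4.5, 0, 0, 0, 0, 0, 4.8, 0, 0, 0, 0, 0, 5.1, 0, 0, 0, 0, 0, 5.1, 0, 0, 0]'

```text
clock: 10.05
eef_pos: [0.4705, 0.1451, -0.0011]
tool_rot: [180.0, 0.0, -156.0]
contact_force: [-1.1, -1.1, -3.4]
gripper_width: 0.0184
gripper_force: 59.6
```

Emit:
move_arm --targets '[0, 0, 0.3, 0, 0, 0, 0, 0, 0.5, 0, 0, 0, 0, 0, 0.5, 0, 0, 0]'

```text
clock: 10.42
eef_pos: [0.4704, 0.1451, -0.0062]
tool_rot: [180.0, -0.0, -156.0]
contact_force: [-0.1, 0.0, -3.2]
gripper_width: 0.0188
gripper_force: 59.6
```

Emit:
move_arm --targets '[0, 0, 0.3, 0, 0, 0, 0, 0, 0.6, 0, 0, 0, 0, 0, 0.8, 0, 0, 0, 0, 0, 0.8, 0, 0, 0]'

```text
clock: 10.92
eef_pos: [0.4704, 0.1452, -0.0143]
tool_rot: [180.0, -0.0, -156.0]
contact_force: [-0.9, -0.1, -4.1]
gripper_width: 0.0187
gripper_force: 59.6
```

```bash
cat > arc.py <<'E'
# arc.py yaw0 yaw1 n z : rows of an arc about the nut axis
import sys,subprocess,numpy as np
a,b,n,z=map(float,sys.argv[1:5]);cx,cy=.5662,.1875
L=[]
for w in np.linspace(a,b,int(n)+1)[1:]:
    t=np.radians(w);L+=['%.5f'%(cx-.1045*np.cos(t)),'%.5f'%(cy-.1045*np.sin(t)),str(z),'%.2f'%(w+180)]
print(subprocess.run(['python3','go.py']+L,capture_output=True,text=True).stdout)
E
python3 arc.py 24 -8 8 -.0147
```

```text
now [ 0.4704  0.1452 -0.0143] [ 1.7999e+02 -2.0000e-02 -1.5598e+02] J6 -105.9 t 10.93 F [-0.9 -0.1 -4.1] M [-0.02  0.01 -0.  ] w 0.0187
-0.05, 0.70, 0.04, 0.000, -0.000, 0.070
-0.13, 1.43, 0.04, 0.000, -0.000, 0.140
-0.25, 2.14, 0.04, 0.000, -0.000, 0.210
-0.43, 2.85, 0.04, 0.000, -0.000, 0.280
-0.66, 3.55, 0.04, 0.000, -0.000, 0.349
-0.93, 4.22, 0.04, 0.000, -0.000, 0.419
-1.25, 4.88, 0.05, 0.000, -0.000, 0.489
-1.61, 5.51, 0.05, 0.000, -0.000, 0.559
```

Emit:
move_arm --targets '[-0.03, 0.7, 0, 0, 0, 0.07, -0.11, 1.43, 0, 0, 0, 0.14, -0.25, 2.14, 0, 0, 0, 0.21, -0.43, 2.85, 0, 0, 0, 0.28, -0.66, 3.55, 0, 0, 0, 0.349, -0.93, 4.22, 0, 0, 0, 0.419, -1.25, 4.88, 0, 0, 0, 0.489, -1.61, 5.51, 0, 0, 0, 0.559]'

```text
clock: 11.92
eef_pos: [0.4614, 0.2023, -0.0144]
tool_rot: [-180.0, -0.2, 171.9]
contact_force: [-8.7, 1.6, -0.6]
gripper_width: 0.0187
gripper_force: 60.0
```

```bash
python3 arc.py -8 -35 8 -.0147
```

```text
now [ 0.4614  0.2023 -0.0144] [-1.7997e+02 -1.6000e-01  1.7189e+02] J6 -67.0 t 11.93 F [-8.7  1.6 -0.6] M [0.25 1.23 0.54] w 0.0187
-0.15, 0.61, 0.03, -0.001, -0.003, 0.057
-0.20, 1.22, 0.03, -0.001, -0.003, 0.116
-0.29, 1.83, 0.02, -0.001, -0.003, 0.175
-0.42, 2.43, 0.02, -0.001, -0.003, 0.234
-0.58, 3.03, 0.02, -0.001, -0.003, 0.293
-0.77, 3.61, 0.02, -0.001, -0.003, 0.352
-1.00, 4.18, 0.02, -0.001, -0.003, 0.410
-1.26, 4.74, 0.02, -0.001, -0.003, 0.469
```

Emit:
move_arm --targets '[0, 0.61, 0, 0, 0, 0.057, -0.07, 1.22, 0, 0, 0, 0.116, -0.17, 1.83, 0, 0, 0, 0.175, -0.3, 2.43, 0, 0, 0, 0.234, -0.46, 3.03, 0, 0, 0, 0.293, -0.65, 3.61, 0, 0, 0, 0.352, -0.88, 4.18, 0, 0, 0, 0.41, -1.14, 4.74, 0, 0, 0, 0.469]'

```text
clock: 12.92
eef_pos: [0.4792, 0.2481, -0.0144]
tool_rot: [-179.9, -0.2, 145.0]
contact_force: [-10.0, 5.2, -1.9]
gripper_width: 0.0186
gripper_force: 59.9
```

```bash
python3 go.py .4814 .2475 .01 145 .4814 .2475 .03 145
```

```text
now [ 0.4792  0.2481 -0.0144] [-1.7992e+02 -1.6000e-01  1.4504e+02] J6 -35.9 t 12.93 F [-10.    5.2  -1.9] M [0.76 1.51 0.38] w 0.0186
-0.21, 0.08, -2.44, -0.001, -0.003, 0.001
-0.20, 0.07, -4.44, -0.001, -0.003, 0.001
```

```bash
sed -i 's/\.1045/.106/g' arc.py; python3 arc.py -35 -31 1 -.0147;python3 arc.py -35 -31 1 .03
```

```text
now [ 0.4792  0.2481 -0.0144] [-1.7992e+02 -1.6000e-01  1.4504e+02] J6 -35.9 t 12.93 F [-10.    5.2  -1.9] M [0.76 1.51 0.38] w 0.0186
-0.03, -0.71, 0.03, -0.001, -0.003, -0.069

now [ 0.4792  0.2481 -0.0144] [-1.7992e+02 -1.6000e-01  1.4504e+02] J6 -35.9 t 12.93 F [-10.    5.2  -1.9] M [0.76 1.51 0.38] w 0.0186
-0.02, -0.72, -4.44, -0.001, -0.003, -0.069
```

Emit:
move_arm --targets '[0, -0.35, 0, 0, 0, -0.035, 0, -0.7, 0, 0, 0, -0.069, 0, -0.7, -1, 0, 0, -0.069, 0, -0.7, -2.5, 0, 0, -0.069, 0, -0.7, -4.4, 0, 0, -0.069, 0, -0.7, -4.4, 0, 0, -0.069]'

```text
clock: 13.68
eef_pos: [0.4779, 0.2421, 0.0321]
tool_rot: [179.8, 0.1, 149.0]
contact_force: [0.1, -0.9, -3.7]
gripper_width: 0.0188
gripper_force: 59.7
```

```bash
cat > red.py <<'E'
from h import *
import sys
c='scene';im,d=capture(c);np.savez('scene%s.npz'%sys.argv[1],im=im,d=d)
print([(q,[(np.round(r['position'],4).tolist(),round(r['p'],2)) for r in pinpoint(q,c)[:1]]) for q in('spanner','spanner_grip')])
o=ortho(im,c,.566,.188,.021,.06,600);m=((o[...,0].astype(int)-np.maximum(o[...,1],o[...,2]))>60).astype(np.uint8)
n,_,st,ce=cv2.connectedComponentsWithStats(m)
for k in range(1,n):
    if st[k,4]>60:
        v=np.array([.06-.12*ce[k,1]/599,.06-.12*ce[k,0]/599]);print(st[k,4],np.round(v*1e3,1),round(np.degrees(np.arctan2(v[1],v[0])),1))
E
python3 red.py 3; python3 arc.py -31 28 10 .03
```

```text
[('spanner', []), ('spanner_grip', [([0.4796, 0.2383, 0.0826], 0.78)])]
15170 [-48.  28.] 149.7
now [0.4765 0.2415 0.0296] [-1.7999e+02 -1.0000e-02  1.4906e+02] J6 -40.4 t 13.82 F [-1.3 -0.3 -4.3] M [0.01 0.04 0.05] w 0.0186
0.07, -1.10, -0.04, -0.000, -0.000, -0.102
-0.09, -2.18, -0.04, -0.000, -0.000, -0.205
-0.37, -3.24, -0.04, -0.000, -0.000, -0.308
-0.75, -4.26, -0.04, -0.000, -0.000, -0.411
-1.24, -5.23, -0.04, -0.000, -0.000, -0.514
-1.82, -6.16, -0.04, -0.000, -0.000, -0.617
-2.50, -7.01, -0.04, -0.000, -0.000, -0.720
-3.26, -7.79, -0.04, -0.000, -0.000, -0.823
-4.10, -8.49, -0.04, -0.000, -0.000, -0.926
-5.00, -9.10, -0.04, -0.000, -0.000, -1.029
```

Emit:
move_arm --targets '[0.07, -1.1, 0, 0, 0, -0.102, -0.09, -2.18, 0, 0, 0, -0.205, -0.37, -3.24, 0, 0, 0, -0.308, -0.75, -4.26, 0, 0, 0, -0.411, -1.24, -5.23, 0, 0, 0, -0.514, -1.82, -6.16, 0, 0, 0, -0.617, -2.5, -7.01, 0, 0, 0, -0.72, -3.26, -7.79, 0, 0, 0, -0.823, -4.1, -8.49, 0, 0, 0, -0.926, -5, -9.1, 0, 0, 0, -1.029, -5, -9.1, 0, 0, 0, -1.029]'

```text
clock: 15.2
eef_pos: [0.4727, 0.1374, 0.0294]
tool_rot: [180.0, -0.0, -152.1]
contact_force: [-0.7, 0.8, -2.9]
gripper_width: 0.0189
gripper_force: 59.6
```

```bash
python3 red.py 4; python3 arc.py 28 30 1 -.0145
python3 - <<'E'
from h import *
o=ortho(np.load('scene4.npz')['im'],'scene',.555,.18,.035,.08,600)
cv2.imwrite('pics/l4.png',bgr(o))
E
```

```text
[('spanner', [([0.5621, 0.1834, 0.0624], 0.95)]), ('spanner_grip', [([0.4711, 0.1367, 0.0798], 0.77)])]
488 [  5.6 -20.6] -74.8
9433 [-27.8 -53.3] -117.5
681 [-49.1  -5.4] -173.8
now [0.4725 0.1381 0.0297] [ 1.7998e+02 -2.0000e-02 -1.5210e+02] J6 -110.6 t 15.35 F [ 0.  -0.7 -3.1] M [ 0.05  0.04 -0.05] w 0.0187
-0.00, -0.41, 4.42, 0.000, -0.000, -0.037
```

View pics/l4.png

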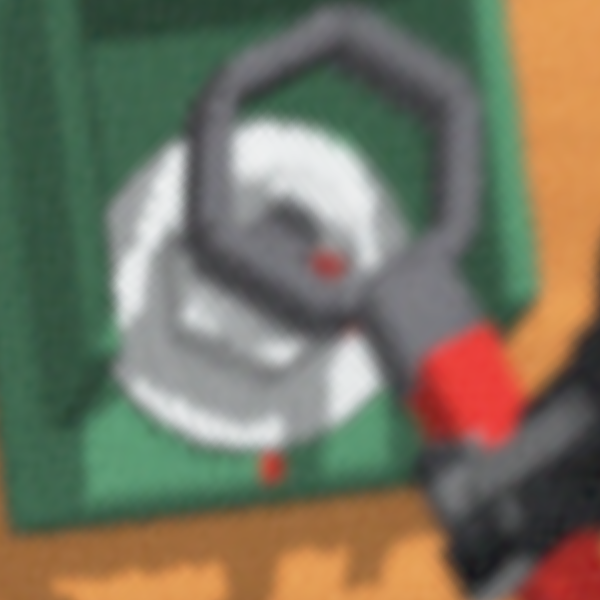

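```bash
python3 arc.py 28 34 1 .0297;python3 arc.py 28 34 1 -.0143
```

```text
now [0.4725 0.1381 0.0297] [ 1.7998e+02 -2.0000e-02 -1.5210e+02] J6 -110.6 t 15.35 F [ 0.  -0.7 -3.1] M [ 0.05  0.04 -0.05] w 0.0187
-0.05, -1.15, -0.01, 0.000, -0.000, -0.106

now [0.4725 0.1381 0.0297] [ 1.7998e+02 -2.0000e-02 -1.5210e+02] J6 -110.6 t 15.35 F [ 0.  -0.7 -3.1] M [ 0.05  0.04 -0.05] w 0.0187
-0.05, -1.15, 4.39, 0.000, -0.000, -0.106
```

Emit:
move_arm --targets '[-0.05, -1.15, 0, 0, 0, -0.106, -0.05, -1.15, 1, 0, 0, -0.106, -0.05, -1.15, 2, 0, 0, -0.106, -0.05, -1.15, 2.5, 0, 0, -0.106, -0.05, -1.15, 2.9, 0, 0, -0.106, -0.05, -1.15, 3.2, 0, 0, -0.106, -0.05, -1.15, 3.4, 0, 0, -0.106, -0.05, -1.15, 3.4, 0, 0, -0.106]'

```text
clock: 16.35
eef_pos: [0.4787, 0.128, -0.0041]
tool_rot: [180.0, 0.0, -145.9]
contact_force: [-0.4, -0.4, -3.2]
gripper_width: 0.0186
gripper_force: 59.6
```

No contact force; fits. Continue down and stroke.

Emit:
move_arm --targets '[0, 0, 0.3, 0, 0, 0, 0, 0, 0.6, 0, 0, 0, 0, 0, 0.9, 0, 0, 0, 0, 0, 1.02, 0, 0, 0, 0, 0, 1.02, 0, 0, 0]'

```text
clock: 16.98
eef_pos: [0.4786, 0.128, -0.0144]
tool_rot: [180.0, -0.0, -145.9]
contact_force: [-0.5, 1.2, -4.1]
gripper_width: 0.0189
gripper_force: 59.6
```

```bash
python3 arc.py 34 -35 17 -.0145
```

```text
now [ 0.4786  0.128  -0.0144] [ 1.7998e+02 -1.0000e-02 -1.4590e+02] J6 -118.1 t 16.98 F [-0.5  1.2 -4.1] M [-0.01  0.02  0.05] w 0.0189
-0.02, 0.78, 0.01, 0.000, -0.000, 0.073
-0.10, 1.53, 0.01, 0.000, -0.000, 0.143
-0.24, 2.27, 0.01, 0.000, -0.000, 0.214
-0.42, 3.00, 0.01, 0.000, -0.000, 0.285
-0.66, 3.71, 0.01, 0.000, -0.000, 0.356
-0.94, 4.40, 0.01, 0.000, -0.000, 0.427
-1.28, 5.08, 0.01, 0.000, -0.000, 0.498
-1.66, 5.72, 0.01, 0.000, -0.000, 0.568
-2.09, 6.34, 0.01, 0.000, -0.000, 0.639
-2.56, 6.93, 0.01, 0.000, -0.000, 0.710
-3.06, 7.48, 0.01, 0.000, -0.000, 0.781
-3.61, 7.99, 0.01, 0.000, -0.000, 0.852
-4.19, 8.47, 0.01, 0.000, -0.000, 0.923
-4.81, 8.90, 0.01, 0.000, -0.000, 0.993
-5.45, 9.28, 0.01, 0.000, -0.000, 1.064
-6.12, 9.63, 0.01, 0.000, -0.000, 1.135
-6.81, 9.92, 0.01, 0.000, -0.000, 1.206
```

Emit:
move_arm --targets '[-0.02, 0.78, 0, 0, 0, 0.073, -0.1, 1.53, 0, 0, 0, 0.143, -0.24, 2.27, 0, 0, 0, 0.214, -0.42, 3, 0, 0, 0, 0.285, -0.66, 3.71, 0, 0, 0, 0.356, -0.94, 4.4, 0, 0, 0, 0.427, -1.28, 5.08, 0, 0, 0, 0.498, -1.66, 5.72, 0, 0, 0, 0.568, -2.09, 6.34, 0, 0, 0, 0.639, -2.56, 6.93, 0, 0, 0, 0.71, -3.06, 7.48, 0, 0, 0, 0.781, -3.61, 7.99, 0, 0, 0, 0.852, -4.19, 8.47, 0, 0, 0, 0.923, -4.81, 8.9, 0, 0, 0, 0.993]'

```text
clock: 18.73
eef_pos: [0.4686, 0.2288, -0.0141]
tool_rot: [-180.0, 0.0, 157.1]
contact_force: [-0.8, -2.1, -1.3]
gripper_width: 0.019
gripper_force: 59.9
```

```bash
python3 arc.py -22.8 -30 4 -.0145; python3 red.py 5
```

```text
now [ 0.4686  0.2288 -0.0141] [-179.99    0.    157.1 ] J6 -49.5 t 18.73 F [-0.8 -2.1 -1.3] M [-0.3   0.05  0.27] w 0.019
-0.01, 0.31, 0.04, -0.000, 0.000, 0.030
-0.02, 0.64, 0.04, -0.000, 0.000, 0.061
-0.05, 0.97, 0.04, -0.000, 0.000, 0.092
-0.08, 1.30, 0.04, -0.000, 0.000, 0.124

[('spanner', [([0.5637, 0.1902, 0.0241], 0.62)]), ('spanner_grip', [([0.4674, 0.2239, 0.036], 0.8)])]
```

Emit:
move_arm --targets '[-0.01, 0.31, 0, 0, 0, 0.03, -0.02, 0.64, 0, 0, 0, 0.061, -0.05, 0.97, 0, 0, 0, 0.092]'

```text
clock: 19.25
eef_pos: [0.4727, 0.2375, -0.0143]
tool_rot: [180.0, -0.0, 151.8]
contact_force: [-4.4, 0.6, 0.5]
gripper_width: 0.0187
gripper_force: 60.0
```

```bash
python3 go.py; python3 arc.py -28 -37 6 -.0145
```

```text
now [ 0.4727  0.2375 -0.0143] [ 1.8000e+02 -2.0000e-02  1.5182e+02] J6 -43.5 t 19.25 F [-4.4  0.6  0.5] M [0.02 0.47 0.34] w 0.0187
now [ 0.4727  0.2375 -0.0143] [ 1.8000e+02 -2.0000e-02  1.5182e+02] J6 -43.5 t 19.25 F [-4.4  0.6  0.5] M [0.02 0.47 0.34] w 0.0187
-0.00, 0.25, 0.02, 0.000, -0.000, 0.023
-0.01, 0.52, 0.02, 0.000, -0.000, 0.049
-0.03, 0.80, 0.02, 0.000, -0.000, 0.075
-0.06, 1.08, 0.02, 0.000, -0.000, 0.102
-0.09, 1.35, 0.02, 0.000, -0.000, 0.128
-0.13, 1.63, 0.02, 0.000, -0.000, 0.154
```

Emit:
move_arm --targets '[0, 0.25, 0, 0, 0, 0.023, -0.01, 0.52, 0, 0, 0, 0.049]'

```text
clock: 19.5
eef_pos: [0.4753, 0.2421, -0.0143]
tool_rot: [-180.0, -0.0, 149.0]
contact_force: [-3.8, 1.4, -0.5]
gripper_width: 0.019
gripper_force: 60.1
```

Emit:
move_arm --targets '[-0.02, 0.27, 0, 0, 0, 0.026]'

```text
clock: 19.62
eef_pos: [0.4767, 0.2444, -0.0143]
tool_rot: [-180.0, -0.0, 147.5]
contact_force: [-5.8, 1.5, 0.5]
gripper_width: 0.019
gripper_force: 60.1
```

Emit:
move_arm --targets '[-0.02, 0.27, 0, 0, 0, 0.026]'

```text
clock: 19.75
eef_pos: [0.4782, 0.2467, -0.0143]
tool_rot: [-180.0, -0.0, 146.1]
contact_force: [-7.1, 4.0, 1.0]
gripper_width: 0.0187
gripper_force: 60.1
```

```bash
python3 go.py
```

```text
now [ 0.4782  0.2467 -0.0143] [-1.8000e+02 -5.0000e-02  1.4605e+02] J6 -37.0 t 19.75 F [-7.1  4.   1. ] M [0.41 0.98 0.38] w 0.0187
```

Emit:
move_arm --targets '[-0.02, 0.27, 0, 0, 0, 0.026]'

```text
clock: 19.88
eef_pos: [0.4796, 0.2487, -0.0145]
tool_rot: [-180.0, -0.1, 144.6]
contact_force: [-9.3, 1.5, 1.2]
gripper_width: 0.0192
gripper_force: 60.3
```

Emit:
move_arm --targets '[-0.02, 0.27, 0, 0, 0, 0.026]'

```text
clock: 20.0
eef_pos: [0.4809, 0.2506, -0.0146]
tool_rot: [-179.9, -0.1, 143.1]
contact_force: [-12.2, 0.7, 1.9]
gripper_width: 0.0188
gripper_force: 60.5
```

```bash
python3 go.py; python3 arc.py -37 -33 1 -.0145;python3 arc.py -37 -33 1 .03
```

```text
now [ 0.4809  0.2506 -0.0146] [-1.7991e+02 -9.0000e-02  1.4310e+02] J6 -33.7 t 20.0 F [-12.2   0.7   1.9] M [-0.2   1.7   0.69] w 0.0188
now [ 0.4809  0.2506 -0.0146] [-1.7991e+02 -9.0000e-02  1.4310e+02] J6 -33.7 t 20.0 F [-12.2   0.7   1.9] M [-0.2   1.7   0.69] w 0.0188
-0.03, -0.65, -0.01, -0.001, -0.002, -0.068

now [ 0.4809  0.2506 -0.0146] [-1.7991e+02 -9.0000e-02  1.4310e+02] J6 -33.7 t 20.0 F [-12.2   0.7   1.9] M [-0.2   1.7   0.69] w 0.0188
-0.03, -0.66, -4.46, -0.001, -0.002, -0.068
```

Emit:
move_arm --targets '[-0.01, 0.25, 0, 0, 0, 0.023, -0.01, 0.25, 0, 0, 0, 0.023, -0.01, 0.25, 0, 0, 0, 0.023]'

```text
clock: 20.38
eef_pos: [0.4824, 0.2526, -0.0146]
tool_rot: [-179.9, -0.1, 141.8]
contact_force: [-11.4, 3.3, 2.4]
gripper_width: 0.0188
gripper_force: 60.4
```

```bash
python3 go.py;  python3 - <<'E'
from h import *
im,d=capture('scene');np.savez('scene6.npz',im=im,d=d)
for z in (.021,.037):
    o=ortho(im,'scene',.566,.188,z,.06,600);m=((o[...,0].astype(int)-np.maximum(o[...,1],o[...,2]))>60).astype(np.uint8)
    n,_,st,ce=cv2.connectedComponentsWithStats(m)
    for k in range(1,n):
        if st[k,4]>40:print(z,st[k,4],np.round([60-.2*ce[k,1],60-.2*ce[k,0]],1))
E
```

```text
now [ 0.4824  0.2526 -0.0146] [-1.7991e+02 -1.0000e-01  1.4183e+02] J6 -32.3 t 20.38 F [-11.4   3.3   2.4] M [0.05 1.63 0.65] w 0.0188
0.021 2022 [-57.   52.2]
```

```bash
python3 arc.py -38.2 -33 1 -.0145;python3 arc.py -38.2 -32 1 .033; python3 go.py .474 .23 .033 156 .462 .18 .033 185 .47 .13 .045 205 .44 .07 .06 210
```

```text
now [ 0.4824  0.2526 -0.0146] [-1.7991e+02 -9.0000e-02  1.4183e+02] J6 -32.3 t 20.43 F [-12.8   2.7   1.8] M [0.03 1.6  0.65] w 0.0186
-0.06, -0.90, -0.01, -0.001, -0.002, -0.090

now [ 0.4824  0.2526 -0.0146] [-1.7991e+02 -9.0000e-02  1.4183e+02] J6 -32.3 t 20.43 F [-12.8   2.7   1.8] M [0.03 1.6  0.65] w 0.0186
-0.07, -1.09, -4.76, -0.001, -0.002, -0.108

now [ 0.4824  0.2526 -0.0146] [-1.7991e+02 -9.0000e-02  1.4183e+02] J6 -32.3 t 20.43 F [-12.8   2.7   1.8] M [0.03 1.6  0.65] w 0.0186
-0.73, -2.31, -4.76, -0.001, -0.002, -0.247
-2.88, -6.98, -4.75, -0.001, -0.002, -0.753
-6.59, -10.42, -5.96, -0.000, -0.002, -1.102
-7.94, -16.99, -7.45, -0.000, -0.002, -1.190
```

Emit:
move_arm --targets '[-0.03, -0.45, 0, 0, 0, -0.045, -0.06, -0.9, 0, 0, 0, -0.09, -0.06, -0.9, -1, 0, 0, -0.09, -0.06, -0.9, -2.5, 0, 0, -0.09, -0.07, -1.1, -4.8, 0, 0, -0.108, -0.7, -2.3, -4.8, 0, 0, -0.247, -1.4, -3.9, -4.8, 0, 0, -0.42, -2.1, -5.5, -4.8, 0, 0, -0.59, -2.9, -7, -4.8, 0, 0, -0.753, -4.7, -8.7, -5.4, 0, 0, -0.93, -6.6, -10.4, -6, 0, 0, -1.1, -7.9, -17, -7.5, 0, 0, -1.19, -7.9, -17, -7.5, 0, 0, -1.19, -7.9, -17, -7.5, 0, 0, -1.19]'

```text
clock: 22.18
eef_pos: [0.4413, 0.0697, 0.0617]
tool_rot: [-179.9, 0.1, -150.1]
contact_force: [0.2, -0.5, -3.1]
gripper_width: 0.019
gripper_force: 59.8
```

```bash
cat > st.py <<'E'
from h import *
import sys
im,d=capture('scene');np.savez('scene%s.npz'%sys.argv[1],im=im,d=d)
for z in (.021,.038):
    o=ortho(im,'scene',.566,.188,z,.06,600);m=((o[...,0].astype(int)-np.maximum(o[...,1],o[...,2]))>60).astype(np.uint8)
    n,_,st,ce=cv2.connectedComponentsWithStats(m)
    for k in range(1,n):
        if st[k,4]>40:
            v=np.array([60-.2*ce[k,1],60-.2*ce[k,0]]);print(z,st[k,4],np.round(v,1),round(np.degrees(np.arctan2(v[1],v[0])),1))
E
python3 st.py 7; python3 go.py
```

```text
0.021 905 [-2.9 -9.2] -107.8
0.021 2870 [-40.6  -5.1] -172.8
0.038 867 [-11.6  -3.2] -164.5
0.038 2700 [-48.4   0.8] 179.1
now [0.4413 0.0702 0.0613] [-1.7997e+02  7.0000e-02 -1.5005e+02] J6 -120.8 t 22.23 F [-0.5  0.5 -3.6] M [-0.02  0.06 -0.06] w 0.0188
```

```bash
python3 - <<'E'
from h import *
im=np.load('scene7.npz')['im']
for z in(.018,.021):
    o=ortho(im,'scene',.5662,.1878,z,.06,600).astype(int);m=(o[...,0]-np.maximum(o[...,1],o[...,2]))>60
    r,c=np.nonzero(m);x=60-.2*r;y=60-.2*c;R=np.hypot(x,y);A=np.degrees(np.arctan2(y,x))%360
    for a in range(26,56,3):
        k=(R>=a)&(R<a+3)&(abs(A-187)<25)
        if k.sum()>5:print(z,a,k.sum(),round(A[k].mean(),1),round(A[k].min(),1),round(A[k].max(),1))
o=ortho(im,'scene',.555,.185,.021,.06,600);cv2.imwrite('pics/last.png',bgr(o))
E
```

```text
0.018 26 132 190.5 186.3 194.4
0.018 29 354 190.3 185.7 194.8
0.018 32 379 189.7 185.3 194.5
0.018 35 395 188.9 184.6 193.5
0.018 38 361 189.0 185.1 192.7
0.018 41 245 188.4 186.0 191.8
0.018 44 358 187.6 184.2 191.1
0.018 47 435 187.6 184.1 191.1
0.018 50 212 187.4 184.6 190.4
0.021 26 24 188.1 185.9 190.0
0.021 29 310 188.0 184.0 192.3
0.021 32 376 187.9 183.6 192.4
0.021 35 381 187.2 183.0 191.5
0.021 38 390 187.0 183.0 190.9
0.021 41 289 187.1 183.9 190.4
0.021 44 276 186.3 183.2 189.1
0.021 47 430 186.2 182.8 189.6
0.021 50 375 186.1 182.9 189.4
0.021 53 19 185.7 184.5 187.2
```

View pics/last.png

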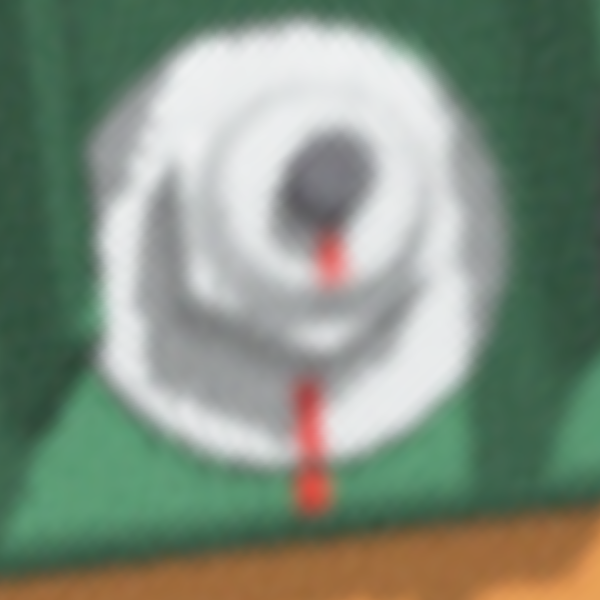

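```bash
python3 go.py .527 -.139 .061 174.2 .527 -.139 -.0135 174.2
```

```text
now [0.4413 0.0702 0.0613] [-1.7997e+02  7.0000e-02 -1.5005e+02] J6 -120.8 t 22.23 F [-0.5  0.5 -3.6] M [-0.02  0.06 -0.06] w 0.0188
3.02, -22.41, 0.04, -0.000, 0.001, 0.624
3.03, -22.41, 7.49, -0.000, 0.001, 0.624
```

Emit:
move_arm --targets '[0.6, -4.5, 0, 0, 0, 0.12, 1.2, -9, 0, 0, 0, 0.25, 1.8, -13.5, 0, 0, 0, 0.37, 2.4, -18, 0, 0, 0, 0.5, 3, -21.5, 0, 0, 0, 0.6, 3, -22.4, 0, 0, 0, 0.624, 3, -22.4, 2.5, 0, 0, 0.624, 3, -22.4, 5, 0, 0, 0.624, 3, -22.4, 6.7, 0, 0, 0.624, 3, -22.4, 7.3, 0, 0, 0.624, 3, -22.4, 7.5, 0, 0, 0.624, 3, -22.4, 7.5, 0, 0, 0.624]'

```text
clock: 23.72
eef_pos: [0.5271, -0.139, -0.0137]
tool_rot: [-180.0, 0.0, 174.3]
contact_force: [0.2, -0.6, -3.7]
gripper_width: 0.0188
gripper_force: 60.1
```

```bash
python3 go.py
```

```text
now [ 0.5271 -0.139  -0.0137] [-1.7999e+02  5.0000e-02  1.7429e+02] J6 -107.2 t 23.73 F [ 0.2 -0.6 -3.7] M [ 0.02 -0.01 -0.04] w 0.0188
```

Emit:
move_arm --targets '[0, 0, 0.1, 0, 0, 0, 0, 0, 0.18, 0, 0, 0, 0, 0, 0.18, 0, 0, 0]'

```text
clock: 24.1
eef_pos: [0.5269, -0.1391, -0.0157]
tool_rot: [-180.0, 0.0, 174.3]
contact_force: [-1.1, 0.9, 2.5]
gripper_width: 0.0192
gripper_force: 60.8
```

Emit:
move_arm --targets '[0, 0, 0, 0, 0, 0, 0, 0, 0, 0, 0, 0, 0, 0, 0, 0, 0, 0, 0, 0, 0, 0, 0, 0, 0, 0, 0, 0, 0, 0, 0, 0, 0, 0, 0, 0, 0, 0, 0, 0, 0, 0]' --grip 0

```text
clock: 24.98
eef_pos: [0.5267, -0.139, -0.0161]
tool_rot: [180.0, -0.0, 174.3]
contact_force: [-0.8, 0.3, 0.1]
gripper_width: 0.0852
gripper_force: 0.0
```

Emit:
move_arm --targets '[0, 0, -2, 0, 0, 0, 0, 0, -5, 0, 0, 0, 0, 0, -10, 0, 0, 0, 0, 0, -15, 0, 0, 0, 8, 0, -18, 0, 0, 0, 14, 0, -18, 0, 0, 0, 14, 6, -18, 0, 0, 0, 14, 11, -18, 0, 0, 0, 14, 11, -18, 0, 0, 0]'

```text
clock: 26.1
eef_pos: [0.3983, -0.0131, 0.1643]
tool_rot: [180.0, 0.1, 174.5]
contact_force: [0.5, -0.8, -0.7]
gripper_width: 0.0851
gripper_force: 0.0
```

```bash
python3 - <<'E'
from h import *
for c in('scene','top'):
    im,d=capture(c);np.savez(c+'9.npz',im=im,d=d)
    for q in("spanner","spanner_grip","board","mug","tin","timer"):
        print(c,q,[(np.round(r['position'],4).tolist(),round(r['p'],2)) for r in pinpoint(q,c)[:1]])
E
python3 st.py 10; python3 go.py
```

```text
scene spanner [([0.6289, -0.1525, 0.0206], 0.73)]
scene spanner_grip [([0.5547, -0.1429, 0.0237], 0.53)]
scene board [([0.5584, -0.1267, 0.0022], 0.62)]
scene mug []
scene tin [([0.4018, -0.2998, 0.0019], 0.71)]
scene timer [([0.6791, 0.0254, -0.0027], 0.63)]
top spanner [([0.6332, -0.1516, 0.0217], 0.97)]
top spanner_grip [([0.5284, -0.1369, 0.0353], 0.78)]
top board [([0.5621, -0.1284, -0.0018], 0.78)]
top mug [([0.594, -0.3181, -0.0001], 0.96)]
top tin [([0.4047, -0.2989, -0.0033], 0.63)]
top timer [([0.6778, 0.0267, -0.0016], 0.97)]
0.021 889 [-2.9 -9.2] -107.7
0.021 2798 [-40.6  -5.1] -172.9
0.038 849 [-11.7  -3.2] -164.5
0.038 2657 [-48.4   0.8] 179.1
now [ 0.3984 -0.0156  0.1639] [179.99  -0.   174.27] J6 -97.6 t 26.85 F [ 0.2 -0.1  0.9] M [ 0.04 -0.01 -0.01] w 0.0856
```

```bash
python3 - <<'E'
from h import *
for c in('top','scene'):
    u,v=proj([.674,.029,.03],c)[0].astype(int)
    for n in('0','9'):
        w=np.load(c+n+'.npz')['im'][v-25:v+25,u-25:u+25].astype(int);m=(w[...,0]-np.maximum(w[...,1],w[...,2]))>80
        print(c,n,m.sum(),np.round(np.argwhere(m).mean(0),2))
E
```

```text
top 0 480 [21.86 25.79]
top 9 475 [21.87 25.83]
scene 0 454 [23.78 24.  ]
scene 9 449 [23.71 24.  ]
```

Timer unmoved, spanner flat on the board, stripe at the mark.

```bash
python3 -c "
from station import *
print(finish_job())"
```

```text
the job is handed in; nothing more can be done
None
```

The nut is tight at its stop with the red stripe at the mark, the spanner lies flat on the board again, the mug, tin and timer stand where they were, and the job is handed in at about 27 s.

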